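# Stand the ballasted float heavy end down

### The arm

A 7-joint arm with a two-finger parallel gripper is mounted at the origin on a cart in front of the work surface, level with it; the furniture and walls round the work are solid. World frame = base frame: x ahead of the robot, y to its left, z up, the work surface at z = 0. Lengths are in mm, angles in rad, forces in N, time in s.
With the tool pointing down it reaches from about 400 to 900 mm from the base axis. Payload 5.6 kg.
Tool frame: the origin (TCP) lies midway between the tips of the shut fingers; the grasp point (between the pads) lies 19 mm behind it; x points along the fingers, y is the direction in which the jaws open and shut, and the axes are right-handed (so a half turn about x gives the same grasp; the last joint's range is limited). The gripper opens to 92 mm and grips with 3 to 60 N. Pads are 20 mm wide; open, the fingers measure 128 mm over their backs; the gripper's body (75 mm by 189 mm) begins 69 mm behind the grasp point.
Start: joints at [-1.285, 0.468, -0.012, 1.603, 0.006, 1.071, -0.056], TCP at [209.931, 615.173, 214.592] pointing down, gripper open.
Joint ranges: [-2.53, 2.53], [-0.31, 2.02], [-1.57, 1.55], [0.28, 2.44], [-1.29, 4.43], [0.15, 1.84], [-2.92, 2.92]. Speed limits (rad/s): [2.57, 2.57, 3.14, 3.14, 3.14, 3.14, 3.14].

### API

Orientations are given as a rotation vector (axis times angle).
In Python, from cell import robot, grip, kin, viewer gives the robot as it stands. Calls block until the motion is done:
- robot.movep(position, orientation): joint-space move of the TCP to a pose.
- robot.servo_line(position, feed=150, rotation=None): straight line of the TCP; rotation=None keeps the orientation; feed is the mean speed in mm/s.
- robot.goto_joints(angles): joint-space move.
- grip(opening, newtons=None): opening from 0.0 (shut) to 1.0 (fully open); newtons is the grip in N (None keeps the last); returns when the fingers have stopped.
- robot.hold(seconds).
- kin.ik(position, orientation): joint angles nearest the present ones, or None.
- robot.observe(): the state.
- viewer.read_camera(name): name is "scene" or "side" or "wrist"; returns the picture (384x512x3 uint8, red, green, blue); there is no depth.
- viewer.camera_info(name): a dict with "camera_matrix" (3x3 intrinsics, pixels), "k1" (the pictures are not rectified: a ray, as slopes to the right and down, at radius r is drawn at 1 + k1 r^2 times it, then the intrinsics apply), "R" (3x3) and "t" (3): a world point X has camera coordinates R X + t. Camera axes: x right, y down, z forward; pixel columns grow to the right and rows downward; lengths in mm; the calibration is good to about 2 mm. A picture is of the moment at which its call begins: read the wrist's pose just before it. camera_info takes no time and is no camera call; for the wrist camera it gives the pose at the moment of the call.
A pose or a line that the arm cannot do raises robot.IKError and nothing moves.
- robot.job_done(): hands the job in, once; it reports no verdict.
Trained networks look in the newest picture that a camera, given by its name, has taken for a name from the list of things; names that differ only in an ending like _2 or _b are one class to them, and where a whole thing is asked for, a point or a joint stands for the part that bears it (a point fixed in the world has none). Each returns a list of dicts, best first, with "confidence" (0 to 1); they miss things now and then, are a little off and sometimes report something else, mostly with a low value. They report only what shows in the picture. A call takes as long as a camera call.
- viewer.silhouettes(name, camera): "mask" (384x512 bool, what is visible of it).
- viewer.pinpoint(name, camera): "at" ([x, y, z] in mm, in the coordinates of the camera as it stood for that picture, good to about 4 mm: a listed point, or the origin of a listed thing).
The state is a dict: "t": time; "joints": joint angles; "joint_velocities": joint speeds; "joint_torque": joint torques, N m; "tcp_pos": TCP position; "tcp_rot": TCP orientation; "contact_force": force on the tool from outside, world axes, zero at the start; "wrist_torque": the same for the moment, N m; "grip_width": opening from 0.0 (shut) to 1.0 (fully open).
Only numpy, scipy, OpenCV 4.12 (cv2) and the standard library are available. Lean on these libraries where they do the work, as an engineer would, in place of code of your own. Each camera call takes 0.05 s, during which the arm holds its last target.

### The job

The sealed float from the water bath, white with two orange ends, lies across the wire forks of the blue draining rack; it is ballasted in one end, but nothing outside shows which. Lift it up off the forks, feel in the grip which end is the heavy one, and stand it upright in the red tray, heavy end down, so that it stays standing on its own. Do not drop it or let it topple over, and leave the other things on the trolley where they are.

Things in the scene. Friction and masses are not known exactly. Their poses are not given: they have to be found in the camera images.
- float: Sealed plastic float: smooth cylinder 42 mm in diameter, 140 mm long, white with identical orange end caps 25 mm long; about 0.17 kg. Origin at its middle, y axis along its length. It starts lying level in the rack's two forks, along the rack's y axis, its middle within 5 mm of the rack's. A hidden ballast is clamped off centre inside, at random towards the +y or the -y end.
- float_end_a (a point): Tip of the float's +y end, on its axis, 70 mm from the middle. Both ends are shallow domes (radius of curvature 75 mm, 3 mm high). The centre of mass lies up to 41 mm from the float's middle towards the heavy end: held at the middle and lifted level, the float pulls on the grip with a moment of up to 0.07 N m, heavy end down.
- float_end_b (a point): Tip of the float's -y end, on its axis, 70 mm from the middle. Let go upright on its heavy end, within 8 degrees, the float stays up, rocking for some seconds; on its light end it falls over, unless the centre of mass happens to lie within about 8 mm of the middle: then it may stand on either end.
- rack: Blue draining rack, fixed: base plate 80 mm (x) by 150 mm (y), top 10 mm above the trolley, with two upright forks of 6 mm steel wire at y = +48 and -48 mm. Each is a V opening upward, 38 mm wide, tips 71 mm above the trolley; they hold the float with its axis 86 mm above the trolley and stand out beside it by at most 2 mm. Origin on the trolley under the plate's middle; z up.
- tray: Red tray, loose, 139 mm (x) by 179 mm (y), rim 15 mm high; flat floor about 2 mm above the trolley. Origin on the trolley under its centre; z is up.
- tub: Tub with red lid, 130 mm across, 110 mm high, at the back; origin under its centre. Leave alone.
- reagent: White one-litre bottle with black cap, 86 mm across, 224 mm high, at the back; origin under its centre. Leave alone.
- wash: Amber squeeze bottle with a bent spout, 60x73 mm, 184 mm high, at the back; origin under its centre. Leave alone.
- carton: White carton with a blue stripe, 60x90 mm, 80 mm high, at the back; origin under its centre. Leave alone.
- dropper: Brown dropper bottle, 38 mm across, 103 mm high, at the back; origin under its centre. Leave alone.
- timer: White bench timer with three keys, 62x66 mm, 21 mm high, at the right-hand side; origin under its centre. Leave alone.
- petri: Clear petri dish with lid, 60 mm across, 15 mm high, at the left-hand edge; origin under its centre. Leave alone.
- coverslips: Square box with a blue lid, 52x52 mm, 23 mm high, at the right-hand edge; origin under its centre. Leave alone.

How it is judged (in metres and radians):
On the way:
1. the float is lifted up off the forks in the grip (z of float in the frame of rack above 0.105 m and contact force between the fingers and float above 0.5 N), for 0.2 s.
At the end, for the whole second after the job is handed in: the float stands free on its end on the floor of the red tray, within 8.5 degrees of upright, its middle within 55 mm (tray x) and 75 mm (tray y) of the tray's centre, and has come to rest but for a slight rocking (slower than 50 mm/s and 0.6 rad/s); only the heavy end can carry it so ((angle between float's own y axis and vertical below 0.15 rad or angle between float's own y axis and vertical above 2.9916 rad) and x of float in the frame of tray between -0.055 and 0.055 m and y of float in the frame of tray between -0.075 and 0.075 m and z of float in the frame of tray between 0.062 and 0.08 m and linear speed of float below 0.05 m/s and angular speed of float below 0.6 rad/s); the robot touches nothing.
It fails at once if the float drops or topples: out of the grip it moves faster than 0.6 m/s or turns faster than 5 rad/s (contact force between the fingers and float below 0.05 N and (linear speed of float above 0.6 m/s or angular speed of float above 5 rad/s)).
It fails at once if another thing on the trolley is shifted by more than 30 mm (distance of any of tub, reagent, wash, carton, dropper, timer, petri, coverslips from where it was at the start of the episode above 0.03 m).
It also fails if it takes over 59 s, if anything falls off the work surface, if the arm or the gripper's body presses on something with over 40 N, if the wrist force passes 120 N, or if a joint passes its speed limit or range.

## Working session

There is one attempt and no reset: what is moved stays moved. The work goes in short steps, each a Python script; the robot and the scene stay as the last script left them, time stands still between calls to the robot, and variables do not carry over. Pictures are saved under pics/ and viewed, and the job is handed in when it is done.

```bash
mkdir -p pics; ls
python3 - <<'E'
from cell import robot, grip, kin, viewer
import cv2, numpy as np
s=robot.observe(); print({k:np.round(v,3) for k,v in s.items()})
for c in ["scene","side","wrist"]:
    info=viewer.camera_info(c); 
    im=viewer.read_camera(c); cv2.imwrite(f"pics/a_{c}.png",im[:,:,::-1])
    R=np.array(info["R"]);t=np.array(info["t"]);print(c,np.round(-R.T@t),np.round(R,2).tolist(),info["k1"])
    for n in ["float","float_end_a","rack","tray"]:
        for d in viewer.pinpoint(n,c)[:3]:
            print(c,n,round(d["confidence"],2),np.round(R.T@(np.array(d["at"])-t),1))
print(robot.observe()["t"])
E
```

```text
pics
{'t': np.float64(0.0), 'joints': array([-1.285,  0.468, -0.012,  1.604,  0.006,  1.071, -0.056]), 'joint_velocities': array([-0.001, -0.002, -0.002, -0.   , -0.001,  0.   ,  0.003]), 'joint_torque': array([-1.0000e-03, -5.2058e+01, -1.3000e-02, -2.4375e+01, -5.7000e-02,
        1.7000e-02,  0.0000e+00]), 'tcp_pos': array([209.759, 614.614, 213.643]), 'tcp_rot': array([ 0.257,  1.556, -0.259]), 'contact_force': array([ 0.084, -0.021,  0.262]), 'wrist_torque': array([-0.012, -0.04 ,  0.027]), 'grip_width': np.float64(0.999)}
scene [-180. -419.  964.] [[0.51, -0.86, -0.01], [-0.62, -0.36, -0.69], [0.59, 0.35, -0.72]] 0.04989993334381184
scene float 0.77 [ 486.5 -202.1   88.3]
scene float 0.21 [463.3 325.3   3.3]
scene float_end_a 0.92 [ 459.3 -137.4   86.8]
scene float_end_a 0.62 [ 509.2 -271.    91.6]
scene rack 0.94 [ 482.7 -205.2    4.1]
scene tray 0.59 [461.4 175.6   1.4]
scene tray 0.37 [687.5  -3.1   3.1]
side [  273. -1304.   916.] [[0.98, -0.2, 0.0], [-0.1, -0.52, -0.85], [0.17, 0.83, -0.53]] 0.04875082162100504
side float 0.66 [ 508.9 -273.8   87.6]
side float 0.65 [ 482.5 -208.2   87. ]
side float_end_a 0.96 [ 506.1 -273.7   86.2]
side float_end_a 0.56 [ 453.8 -142.2   87.5]
side tray 0.66 [460.  169.9   2.5]
wrist [138. 641. 385.] [[0.32, 0.95, 0.0], [0.91, -0.31, 0.27], [0.26, -0.09, -0.96]] -0.019106418537354963
0.75
```

View pics/a_scene.png

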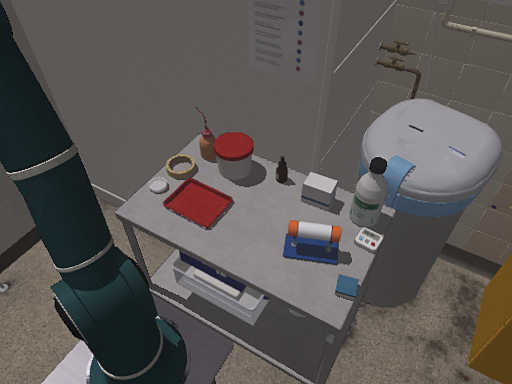

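View pics/a_side.png

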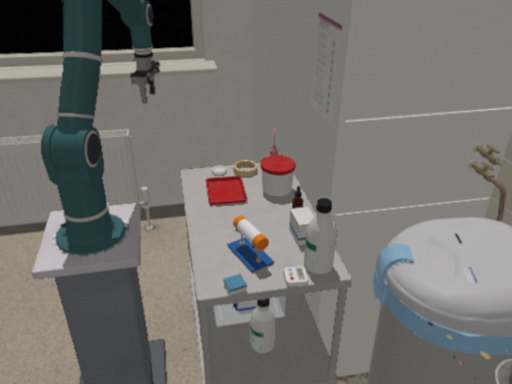

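The scene view shows the float (ends about (294,228) and (336,234) px) in the blue rack (311,247). The red tray is at (198,203), with a tape roll close to its back-left corner at (180,166). The side view agrees. Next I'll locate the neighbours and tray corners, and check which arm poses are possible.

```bash
cat > h.py <<'E'
from cell import robot, grip, kin, viewer
import cv2, numpy as np
from scipy.spatial.transform import Rotation as Ro
def ray(info,px):
    K=np.array(info["camera_matrix"]);k=info["k1"];R=np.array(info["R"]);t=np.array(info["t"])
    d=np.array([(px[0]-K[0,2])/K[0,0],(px[1]-K[1,2])/K[1,1]]);u=d.copy()
    for _ in range(20): u=d/(1+k*(u@u))
    v=R.T@np.array([u[0],u[1],1.]); return -R.T@t, v/np.linalg.norm(v)
def onplane(info,px,z):
    c,v=ray(info,px); return c+v*(z-c[2])/v[2]
def tri(rays):
    A=np.zeros((3,3));b=np.zeros(3)
    for c,v in rays:
        P=np.eye(3)-np.outer(v,v);A+=P;b+=P@c
    X=np.linalg.solve(A,b); return X,[np.linalg.norm((np.eye(3)-np.outer(v,v))@(X-c)) for c,v in rays]
def world(info,at):
    R=np.array(info["R"]);t=np.array(info["t"]); return R.T@(np.array(at)-t)
def project(info,X):
    K=np.array(info["camera_matrix"]);R=np.array(info["R"]);t=np.array(info["t"])
    p=R@np.array(X,float)+t;u=p[:2]/p[2];u=u*(1+info["k1"]*(u@u));return K[:2,:2]@u+K[:2,2]
def rotv(x,y):
    x=np.array(x,float)/np.linalg.norm(x);y=np.array(y,float);y-=x*(x@y);y/=np.linalg.norm(y)
    return Ro.from_matrix(np.column_stack([x,y,np.cross(x,y)])).as_rotvec()
E
python3 - <<'E'
from h import *
for c in ["scene","side"]:
    info=viewer.camera_info(c); viewer.read_camera(c)
    for n in ["tub","reagent","wash","carton","petri","dropper","timer"]:
        for d in viewer.pinpoint(n,c)[:1]: print(c,n,round(d["confidence"],2),np.round(world(info,d["at"])))
    ds=viewer.silhouettes("tray",c)
    for d in ds[:1]:
        m=d["mask"].astype(np.uint8); cn=max(cv2.findContours(m,0,2)[0],key=cv2.contourArea)
        h=cv2.approxPolyDP(cv2.convexHull(cn),4,True)[:,0]
        print(c,'tray',d["confidence"],h.tolist(),[np.round(onplane(info,p,15)[:2]).tolist() for p in h])
# ik exploration
s=robot.observe(); print(s["t"])
tc=np.array([461,173.,75])
for el in [0,10,20,30]:
  for yaw in range(-180,180,30):
    a=np.radians(yaw);e=np.radians(el)
    x=np.array([np.cos(a)*np.cos(e),np.sin(a)*np.cos(e),-np.sin(e)]);y=np.array([-np.sin(a),np.cos(a),0])
    for sg in (1,-1):
        q=kin.ik((tc+19*x).tolist(),rotv(x,sg*y).tolist())
        if q is not None: print(el,yaw,sg,np.round(q,2))
E
```

```text
scene tub 0.63 [655. 161.   7.]
scene reagent 0.97 [ 669. -289.    4.]
scene wash 0.91 [672. 284.   4.]
scene carton 0.82 [ 664. -145.    8.]
scene petri 0.81 [463. 327.   2.]
scene dropper 0.73 [690.  -2.   6.]
scene timer 0.89 [ 593. -331.    5.]
scene tray 0.7 [[187, 178], [232, 197], [208, 227], [163, 204]] [[528.0, 263.0], [531.0, 90.0], [395.0, 86.0], [400.0, 258.0]]
side tub 0.7 [653. 162.   2.]
side reagent 0.96 [ 666. -292.    0.]
side carton 0.62 [ 663. -143.    1.]
side petri 0.42 [457. 327.  -2.]
side dropper 0.69 [684.  -1.  -3.]
side timer 0.72 [ 590. -333.    3.]
side tray 0.71 [[241, 179], [244, 201], [210, 202], [208, 179]] [[528.0, 227.0], [512.0, 73.0], [394.0, 89.0], [405.0, 251.0]]
1.65
0 -90 1 [-1.23  1.26  0.54  1.59  0.45  1.63 -0.97]
0 -90 -1 [-1.03  1.19  0.24  1.58  0.62  1.75  1.98]
0 -60 1 [-1.43  1.2   0.49  1.91  0.78  1.29 -1.2 ]
0 -60 -1 [-0.83  1.12 -0.23  1.88  1.18  1.82  1.63]
0 -30 1 [-1.63  1.24  0.5   2.25  1.28  1.03 -1.69]
0 -30 -1 [-0.96  1.12 -0.17  2.21  1.56  1.72  1.39]
0 60 1 [ 0.21  1.14 -0.01  2.33  4.41  1.66 -1.25]
0 60 -1 [ 0.21  1
[... 2267 characters left out ...]
0.99]
30 -120 -1 [-0.57  0.97 -0.12  1.5   0.41  1.7   1.75]
30 -90 1 [-1.19  0.95  0.52  1.77  0.33  1.28 -0.92]
30 -90 -1 [-0.69  0.89 -0.18  1.73  0.73  1.53  1.84]
30 -60 1 [-1.38  0.86  0.53  2.06  0.7   0.92 -1.  ]
30 -60 -1 [-0.78  0.79 -0.21  2.02  1.09  1.33  1.83]
30 -30 1 [-1.46  0.79  0.51  2.37  1.46  0.7  -1.48]
30 -30 -1 [-0.87  0.72 -0.17  2.33  1.58  1.16  1.68]
30 90 1 [ 0.33  0.76 -0.23  2.13 -1.2   0.96 -1.92]
30 90 -1 [ 0.33  0.76 -0.23  2.13 -1.2   0.96  1.23]
30 120 1 [-0.44  0.97  0.66  1.87 -1.16  1.69 -1.71]
30 120 -1 [-0.03  0.84  0.09  1.85 -0.9   1.37  1.22]
30 150 1 [-0.39  0.98  0.43  1.61 -0.75  1.72 -1.69]
30 150 -1 [-0.08  0.94 -0.03  1.58 -0.51  1.56  1.2 ]
```

Run:
```python
from h import *
s=robot.observe(); Rt=Ro.from_rotvec(s["tcp_rot"]).as_matrix(); print(np.round(Rt,2))
i=viewer.camera_info("wrist"); R=np.array(i["R"]);t=np.array(i["t"])
print("cam in tool",np.round(Rt.T@(-R.T@t-s["tcp_pos"])), "fwd",np.round(Rt.T@R[2],2))
A=np.array([457,-140,87.]);B=np.array([507.5,-273,87]); u=(B-A)/np.linalg.norm(B-A);m=(A+B)/2;v=np.array([-u[1],u[0],0]);print(m,u,v)
for sg in (1,-1):
    r=rotv([0,0,-1],sg*v)
    for z in (67,250): print(sg,z,np.round(kin.ik([m[0],m[1],z],r.tolist()),2))
```

```text
[[ 0.    0.32  0.95]
 [-0.    0.95 -0.32]
 [-1.   -0.    0.  ]]
cam in tool [-170.    1.  -76.] fwd [0.96 0.   0.27]
[ 482.25 -206.5    87.  ] [ 0.35497206 -0.93487691  0.        ] [0.93487691 0.35497206 0.        ]
1 67 [-0.33  0.62  0.88  2.06 -0.68  0.78  1.33]
1 250 [-0.42  0.28  0.92  1.91 -0.25  1.07  0.97]
-1 67 [-0.57  0.97  1.34  2.07 -1.1   1.12 -1.46]
-1 250 [-0.68  0.5   1.37  1.92 -0.53  1.17 -1.89]
```

View pics/a_wrist.png

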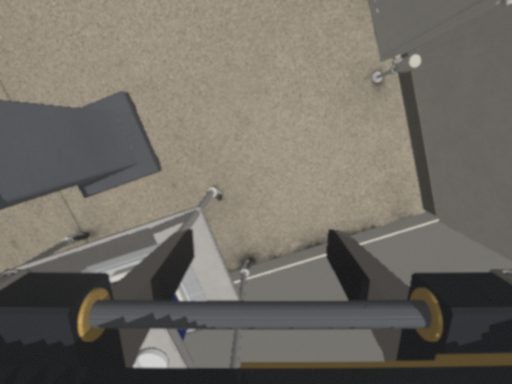

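The wrist picture shows only the fingers and the floor. The camera sits on the tool's −z side, so for the horizontal placing it must end up on top. The tool's +z side therefore has to face the heavy end. I'll move to look at the float with the wrist camera from two places.

Run:
```python
from h import *
s=robot.observe()
q=kin.ik([160,455,320],s["tcp_rot"].tolist()); print(np.round(q,2))
robot.goto_joints(q); q=np.array(q); q[0]=0.2; robot.goto_joints(q.tolist())
u=np.array([0.355,-0.935,0]);v=np.array([0.935,0.355,0])
r=rotv([0,0,-1],v); m=np.array([482,-206.5,0])
# camera looks tilted toward +z tool; place TCP so camera (offset -76 z, fwd .27) sees float
rays=[]
for k,(off,z) in enumerate([(0,240),(60,260)]):
    p=m-off*u*(1 if k else 1)+[0,0,z]
    qq=kin.ik(p.tolist(),r.tolist()); print(np.round(qq,2))
    robot.goto_joints(qq)
    info=viewer.camera_info("wrist"); im=viewer.read_camera("wrist"); cv2.imwrite(f"pics/b{k}.png",im[:,:,::-1])
    np.save(f"b{k}.npy",im); import pickle; pickle.dump(info,open(f"b{k}.pkl","wb"))
    for n in ["float","float_end_a","rack"]:
        for d in viewer.pinpoint(n,"wrist")[:2]: print(k,n,round(d["confidence"],2),np.round(world(info,d["at"]),1))
    print(robot.observe()["t"],np.round(robot.observe()["tcp_pos"]))
```

```text
[-1.28  0.08 -0.03  1.87  0.    1.19 -0.06]
[ 0.32  0.23  0.02  1.88 -0.01  1.03  0.71]
0 float 0.87 [ 482.1 -205.3   90.8]
0 float_end_a 0.77 [ 509.  -273.2   83. ]
0 float_end_a 0.71 [ 458.2 -141.    86.3]
0 rack 0.44 [ 6.874e+02 -2.000e-01  1.300e+00]
5.7417 [ 483. -206.  241.]
[ 0.26  0.14 -0.01  1.94  0.    1.06  0.61]
1 float 0.8 [ 482.5 -203.7   87.7]
1 float_end_a 0.91 [ 507.  -271.    83.4]
1 float_end_a 0.76 [ 456.7 -138.7   88.3]
1 rack 0.17 [ 6.640e+02 -1.386e+02  2.000e-01]
6.3 [ 461. -151.  260.]
```

View pics/b0.png

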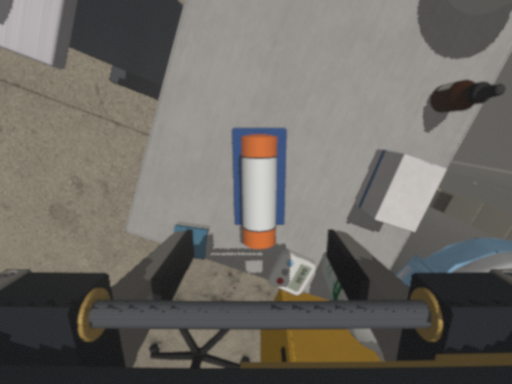

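View pics/b1.png

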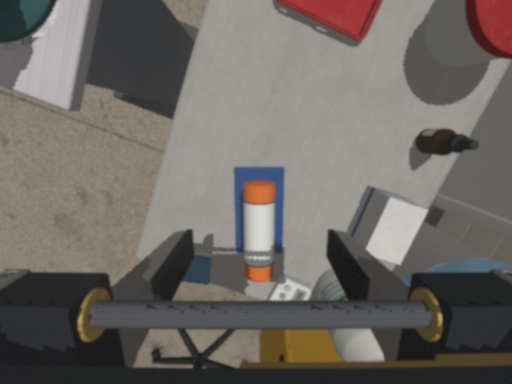

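Run:
```python
from h import *
import pickle
# orange cap centroids in both wrist views, triangulate
rays={}
for k in (0,1):
    im=np.load(f"b{k}.npy");info=pickle.load(open(f"b{k}.pkl","rb"))
    hsv=cv2.cvtColor(im,cv2.COLOR_RGB2HSV);m=cv2.inRange(hsv,(5,150,120),(20,255,255))
    n,l,st,ce=cv2.connectedComponentsWithStats(m)
    for i in range(1,n):
        if st[i,4]>150:
            print(k,st[i].tolist(),ce[i].round(1),onplane(info,ce[i],86).round(1)); 
            rays.setdefault(round(onplane(info,ce[i],86)[1]/60),[]).append(ray(info,ce[i]))
for a,b in rays.items():
    if len(b)>1: print(a,tri(b))
```

```text
0 [243, 135, 33, 22, 676] [259. 146.] [ 462.7 -153.5   86. ]
0 [244, 230, 31, 19, 470] [259. 239.] [ 505.  -265.1   86. ]
0 [282, 291, 40, 9, 182] [298.3 296.8] [ 587.4 -327.4   86. ]
0 [288, 330, 90, 32, 2219] [326.7 346.4] [ 660.9 -391.6   86. ]
1 [244, 181, 30, 22, 600] [258.7 191.8] [ 462.8 -154.5   86. ]
1 [248, 266, 23, 15, 290] [259.4 273.3] [ 506.9 -267.4   86. ]
1 [285, 330, 57, 32, 1442] [309.5 345.6] [ 627.5 -360.3   86. ]
-3 (array([ 462.44582198, -153.16733139,   91.70416925]), [np.float64(0.13510097995154227), np.float64(0.13510097995160722)])
-4 (array([ 502.61626492, -257.58375633,  104.15301933]), [np.float64(0.4356631726458851), np.float64(0.4356631726459894)])
```

Both wrist views agree. The float's middle is at about (482, −205.5, 87) and its ends at (457.5, −140) and (508, −272), so it is 142 mm long. It shows at about (259,190) px in the first picture and nothing is in the way of the fingers. I'll grasp it with a 25° tilt towards the guessed heavy end, then lift and feel.

Run:
```python
from h import *
u=np.array([508-457.5,-272.5+140,0]);u/=np.linalg.norm(u);v=np.array([-u[1],u[0],0]); m=np.array([482.3,-205.8,86.5])
up=np.array([0,0,1.]); th=np.radians(25); x=-up*np.cos(th)+u*np.sin(th); r=rotv(x,v); rv=rotv(-up,v)
def feel(n=8):
    F=[];T=[]
    for _ in range(n):
        robot.hold(0.06); s=robot.observe();F.append(s["contact_force"]);T.append(s["wrist_torque"])
    F=np.mean(F,0);T=np.mean(T,0);print("F",F.round(3),"T",T.round(4),"T.v",round(T@v,4),"T.u",round(T@u,4)); return T
V=m+[0,0,90]  # vertical feel pose
robot.movep((V+np.array([0,0,20])).tolist(),rv.tolist()); robot.hold(.4); b0=feel()
robot.movep((m+19*x-100*x).tolist(),r.tolist()); robot.hold(.4); b1=feel()
grip(1.0,30)
robot.servo_line((m+19*x).tolist(),feed=120); print(np.round(robot.observe()["tcp_pos"]-(m+19*x),1))
g=grip(0.0,30); s=robot.observe();print("grip",s["grip_width"]*92,g,s["contact_force"])
robot.servo_line((m+19*x+[0,0,60]).tolist(),feed=60,rotation=None); robot.hold(.5); print("lifted"); a1=feel()
robot.movep((V+np.array([0,0,20])).tolist(),rv.tolist()); robot.hold(.5); a0=feel()
print("d tilt",((a1-b1)@v).round(4),"d vert",((a0-b0)@v).round(4),((a0-b0)@u).round(4))
print(robot.observe()["t"],robot.observe()["grip_width"]*92)
for c in ["scene","wrist"]: cv2.imwrite(f"pics/c_{c}.png",viewer.read_camera(c)[:,:,::-1])
```

```text
F [0.096 0.167 0.003] T [-0.0512  0.0234  0.0123] T.v -0.0395 T.u -0.0401
F [-0.061  0.056 -0.031] T [ 0.3435  0.1758 -0.01  ] T.v 0.3836 T.u -0.042
[0.3 0.3 0.4]
grip 41.235109712564274 False [-1.48871267 -0.15410686  1.5027814 ]
lifted
F [-0.101 -0.021 -1.813] T [ 0.5145  0.2472 -0.0084] T.v 0.5688 T.u -0.0477
F [-0.007  0.077 -1.443] T [-0.0219  0.0667  0.007 ] T.v 0.0033 T.u -0.0701
d tilt 0.1852 d vert 0.0428 -0.03
15.1667 41.346412443949106
```

Run:
```python
from h import *
u=np.array([508-457.5,-272.5+140,0]);u/=np.linalg.norm(u);v=np.array([-u[1],u[0],0])
s=robot.observe();Rt=Ro.from_rotvec(s["tcp_rot"]).as_matrix();print(np.round(Rt,4),np.array([[*np.array([0,0,-1])],v,u]).round(3).tolist())
T=[]
for _ in range(40):
    robot.hold(0.04); s=robot.observe();T.append(s["wrist_torque"])
T=np.array(T);print("mean",T.mean(0).round(4),"std",T.std(0).round(4),"T.v",(T@v).mean().round(4),"T.u",(T@u).mean().round(4), (T@v)[:12].round(3))
```

```text
[[-0.      0.9345  0.356 ]
 [-0.      0.356  -0.9345]
 [-1.     -0.      0.    ]] [[0.0, 0.0, -1.0], [0.934, 0.356, 0.0], [0.356, -0.934, 0.0]]
mean [-0.023   0.0457 -0.0024] std [0.0266 0.0289 0.0263] T.v -0.0052 T.u -0.0509 [ 0.008 -0.038 -0.077  0.002  0.035  0.017 -0.015 -0.056 -0.009 -0.032
  0.003  0.013]
```

View pics/c_wrist.png

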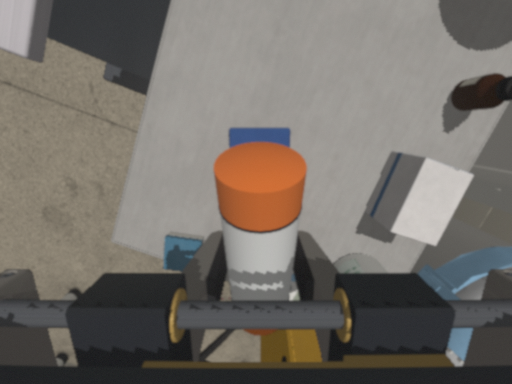

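View pics/c_scene.png

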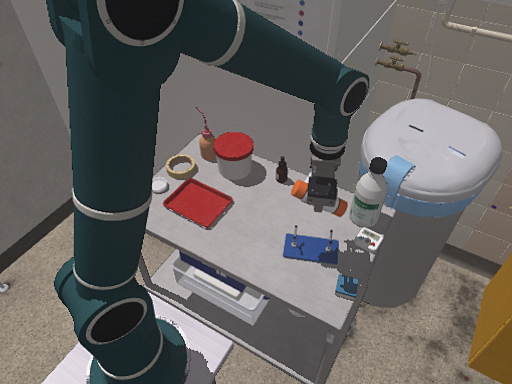

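The wrist view shows the float held square at its middle, and in the scene view the forks are empty. The load suggests the heavy end is +u (far right): ΔT ≈ +0.04 N m against ~0.01 noise. The unloaded baseline was short, and there's plenty of time. I'll set the float back in the forks, take a longer unloaded baseline at the same pose, and regrasp.

Run:
```python
from h import *
u=np.array([508-457.5,-272.5+140,0]);u/=np.linalg.norm(u);v=np.array([-u[1],u[0],0]); m=np.array([482.3,-205.8,86.5])
up=np.array([0,0,1.]); th=np.radians(25); x=-up*np.cos(th)+u*np.sin(th); r=rotv(x,v); rv=rotv(-up,v)
def feel(n):
    T=[]
    for _ in range(n): robot.hold(0.04); T.append(robot.observe()["wrist_torque"])
    T=np.array(T)@v; print("T.v",T.mean().round(4),"+-",(T.std()/n**.5).round(4)); return T.mean()
V=m+[0,0,110]
robot.movep((m+19*x+[0,0,40]).tolist(),r.tolist()); robot.servo_line((m+19*x).tolist(),feed=60)
print(robot.observe()["contact_force"].round(2)); grip(1.0,30); print(robot.observe()["t"])
robot.servo_line((m-81*x).tolist(),feed=150)
robot.movep(V.tolist(),rv.tolist()); robot.hold(.5); b=feel(40)
cv2.imwrite("pics/d.png",viewer.read_camera("wrist")[:,:,::-1])
print("d",-0.0045-b, robot.observe()["t"])
# plan placement
def place(a,el,c):
    a=np.radians(a);e=np.radians(el);xx=np.array([np.cos(a)*np.cos(e),np.sin(a)*np.cos(e),-np.sin(e)]);y=np.array([np.sin(a),-np.cos(a),0]); return (np.array(c)+19*xx).tolist(),rotv(xx,y).tolist()
for a in (80,90,100,110,120,140):
    for z in (74,140): 
        q=kin.ik(*place(a,25,[462,173,z])); print(a,z,None if q is None else np.round(q,2))
```

```text
[-3.09  0.22  3.2 ]
19.4167
T.v -0.0416 +- 0.0046
d 0.0370535971545942 23.275
80 74 [ 0.67  0.89 -0.57  2.21 -1.27  0.73  1.31]
80 140 [ 0.68  0.73 -0.6   2.23 -1.24  0.8   1.16]
90 74 [ 0.41  0.83 -0.3   2.11 -1.18  0.99  1.26]
90 140 [ 0.38  0.68 -0.26  2.13 -1.18  1.08  1.15]
100 74 [ 0.35  0.85 -0.26  2.   -1.02  1.1   1.18]
100 140 [ 0.33  0.71 -0.24  2.03 -1.02  1.17  1.09]
110 74 [ 0.28  0.88 -0.23  1.9  -0.88  1.2   1.13]
110 140 [ 0.27  0.75 -0.22  1.92 -0.88  1.28  1.05]
120 74 [ 0.22  0.91 -0.21  1.8  -0.76  1.31  1.1 ]
120 140 [ 0.21  0.79 -0.2   1.82 -0.77  1.38  1.04]
140 74 [ 0.09  0.97 -0.19  1.61 -0.55  1.51  1.1 ]
140 140 [ 0.1   0.87 -0.2   1.63 -0.56  1.58  1.05]
```

View pics/d.png

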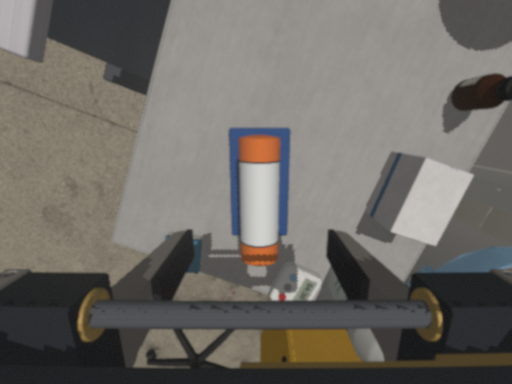

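The longer baseline gives ΔT = +0.037 ± 0.006 N m, so the centre of mass is about 24 mm towards +u. The +u end (far right, rack y side at (508,−272)) is the heavy one. The picture shows the float back in the forks at (260,200) px. Now I'll regrasp and carry it to the tray.

Run:
```python
from h import *
u=np.array([508-457.5,-272.5+140,0]);u/=np.linalg.norm(u);v=np.array([-u[1],u[0],0]); m=np.array([482.3,-205.8,86.5])
up=np.array([0,0,1.]); th=np.radians(25); x=-up*np.cos(th)+u*np.sin(th); r=rotv(x,v)
robot.movep((m-81*x).tolist(),r.tolist())
robot.servo_line((m+19*x).tolist(),feed=150); grip(0.0,35); print("w",robot.observe()["grip_width"]*92)
robot.servo_line((m+19*x+[0,0,110]).tolist(),feed=100); robot.hold(.3); print(robot.observe()["contact_force"].round(2),robot.observe()["t"])
e=th; xx=np.array([0,np.cos(e),-np.sin(e)]); rp=rotv(xx,[1,0,0]); c=np.array([462,174,0.])
# halfway in yaw and pitch, then over the tray
mid=(Ro.from_rotvec(r)*Ro.identity()); R0=Ro.from_rotvec(r);R1=Ro.from_rotvec(rp); Rm=(R0*Ro.from_rotvec((R0.inv()*R1).as_rotvec()/2))
print(((R0.inv()*R1).as_rotvec()).round(2))
robot.movep([470,-20,200],Rm.as_rotvec().tolist())
robot.movep((c+[0,0,130]+19*xx).tolist(),rp.tolist()); robot.hold(.3)
s=robot.observe(); print(s["t"],s["contact_force"].round(2),s["grip_width"]*92,np.round(s["joints"],2))
for cc in ["scene","side","wrist"]:
    cv2.imwrite(f"pics/e_{cc}.png",viewer.read_camera(cc)[:,:,::-1])
    info=viewer.camera_info(cc)
    for n in ["float_end_a","tray"]:
        for d in viewer.pinpoint(n,cc)[:2]: print(cc,n,round(d["confidence"],2),world(info,d["at"]).round(1))
```

```text
w 41.72489156628239
[-0.34  0.59 -1.88] 27.275
[0.38 1.55 0.14]
29.4167 [-0.18  0.28 -1.24] 41.30958084586349 [ 0.36  0.7  -0.24  2.13 -1.19  1.08  1.18]
scene tray 0.82 [462.6 175.3   4.1]
side float_end_a 0.42 [462.5 173.8  63.9]
side tray 0.61 [460.  168.7   2.1]
wrist float_end_a 0.7 [463.1 177.6 202.2]
wrist tray 0.89 [460.8 172.3  -1. ]
```

View pics/e_scene.png

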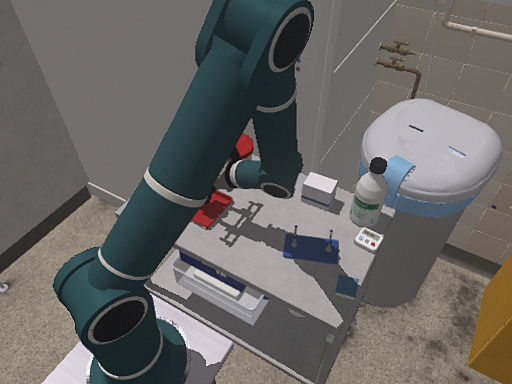

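View pics/e_side.png

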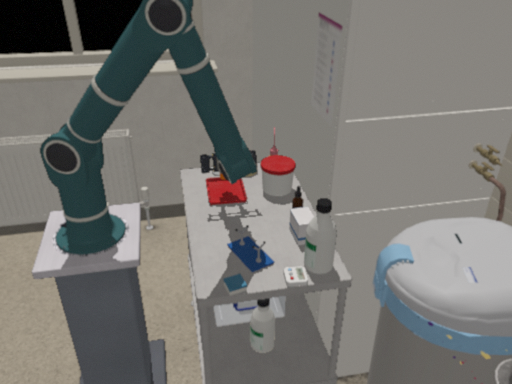

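View pics/e_wrist.png

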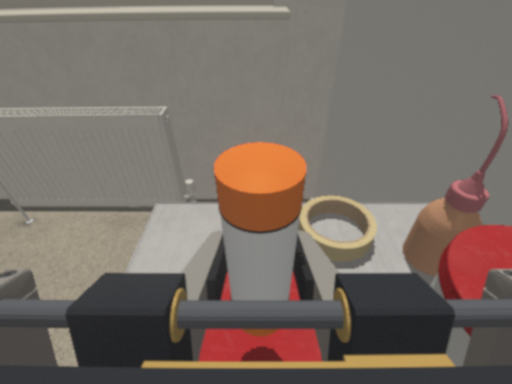

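The wrist view shows the float upright over the tray, with the light end at the top (260,185) px. It sits in the same place in the grip as before, so it hasn't slipped. Its ends measure 64 and 202 mm high. I'll lower until it touches.

Run:
```python
from h import *
e=np.radians(25); xx=np.array([0,np.cos(e),-np.sin(e)]); rp=rotv(xx,[1,0,0]); c=np.array([462,174,0.])
robot.servo_line((c+[0,0,79]+19*xx).tolist(),feed=60); robot.hold(.2)
f0=np.mean([robot.observe()["contact_force"]],0)[2]; print("f0",f0)
z=79
while z>68:
    z-=0.7; robot.servo_line((c+[0,0,z]+19*xx).tolist(),feed=10); robot.hold(.06)
    f=robot.observe()["contact_force"]; print(round(z,1),f.round(2),round(robot.observe()["tcp_pos"][2],1))
    if f[2]-f0>3: break
s=robot.observe(); T=Ro.from_rotvec(s["tcp_rot"]).as_matrix(); print(s["t"],T[:,0].round(3),xx.round(3),s["tcp_pos"].round(1))
cv2.imwrite("pics/f_wrist.png",viewer.read_camera("wrist")[:,:,::-1])
```

```text
f0 -0.9347947350456911
78.3 [-0.56  0.01 -1.16] 70.3
77.6 [ 0.1   0.14 -1.62] 69.5
76.9 [ 0.65 -0.15 -2.21] 68.9
76.2 [-0.69 -0.31 -2.13] 68.2
75.5 [-0.19 -0.31 -1.79] 67.4
74.8 [ 0.83  0.15 -1.5 ] 66.7
74.1 [-0.07  0.42 -2.11] 66.0
73.4 [ 1.17  0.21 -0.76] 65.4
72.7 [-0.14 -0.42 -1.61] 64.7
72.0 [ 0.4  -1.56  2.82] 64.5
34.15 [-0.     0.907 -0.422] [ 0.     0.906 -0.423] [462.1 191.4  64.5]
```

View pics/f_wrist.png

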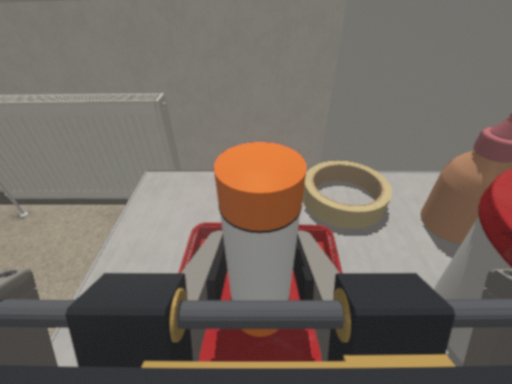

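It touched at a middle height of 72 mm, as expected for the tray floor. The float is upright inside the tray rim. Releasing gently now.

Run:
```python
from h import *
e=np.radians(25); xx=np.array([0,np.cos(e),-np.sin(e)])
grip(0.0,5); robot.hold(.2); grip(0.5,5); robot.hold(.3); grip(1.0)
s=robot.observe(); print(s["grip_width"],s["t"],s["contact_force"].round(2)); p=s["tcp_pos"]
cv2.imwrite("pics/g0.png",viewer.read_camera("wrist")[:,:,::-1])
robot.hold(.5)
robot.servo_line((p-120*xx).tolist(),feed=80)
robot.servo_line((p-170*xx+[0,0,40]).tolist(),feed=100)
cv2.imwrite("pics/g1.png",viewer.read_camera("wrist")[:,:,::-1]); print(robot.observe()["t"])
info=viewer.camera_info("wrist")
for n in ["float_end_a","tray","float"]:
    for d in viewer.pinpoint(n,"wrist")[:2]: print(n,round(d["confidence"],2),world(info,d["at"]).round(1))
```

```text
1.002788231502121 36.0 [-0.72  0.21 -0.54]
39.1583
float_end_a 0.62 [463.3 159.8 143.1]
float_end_a 0.59 [464.8 173.8  -1.4]
tray 0.67 [458.7 172.7   0.9]
float 0.96 [462.3 170.8  75.4]
```

View pics/g1.png

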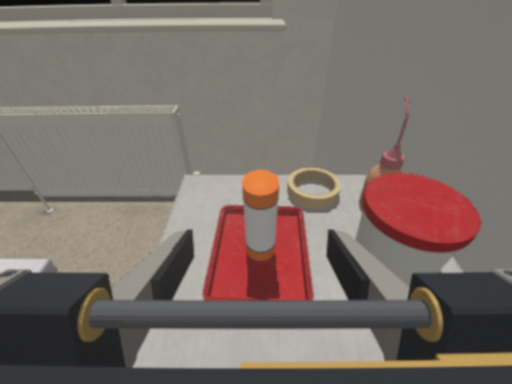

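The float stands free at (261,215) px in the middle of the tray, and the fingers are clear. I'll let the rocking die down and watch how it leans.

Run:
```python
from h import *
info=viewer.camera_info("wrist")
def axis():
    im=viewer.read_camera("wrist"); hsv=cv2.cvtColor(im,cv2.COLOR_RGB2HSV); m=cv2.inRange(hsv,(5,150,120),(20,255,255)); m[:, :230]=0; m[:,290:]=0; m[280:]=0
    n,l,st,ce=cv2.connectedComponentsWithStats(m); return im,[ (st[i,:4].tolist(),ce[i].round(1).tolist()) for i in range(1,n) if st[i,4]>80]
for k in range(14):
    im,c=axis(); print(round(robot.observe()["t"],2),c); robot.hold(.35)
cv2.imwrite("pics/h.png",im[:,:,::-1])
for X in ([462,172,142],[462,172,2]): print("upright tips", project(info,X).round(1))
```

```text
39.36 [([245, 170, 36, 38], [262.0, 188.3]), ([247, 247, 28, 14], [260.1, 254.5])]
39.76 [([246, 170, 35, 38], [262.5, 188.1]), ([246, 246, 28, 14], [259.1, 254.2])]
40.16 [([244, 170, 35, 38], [260.9, 188.3]), ([246, 246, 28, 14], [259.2, 254.3])]
40.56 [([247, 170, 35, 38], [263.4, 188.0]), ([246, 245, 29, 15], [259.0, 254.1])]
40.96 [([243, 171, 35, 37], [260.2, 188.4]), ([246, 246, 28, 14], [259.5, 254.2])]
41.36 [([246, 170, 36, 38], [263.2, 188.1]), ([246, 246, 29, 14], [259.2, 254.1])]
41.76 [([245, 170, 35, 38], [261.6, 188.2]), ([246, 246, 28, 14], [259.3, 254.3])]
42.16 [([244, 170, 36, 38], [261.3, 188.3]), ([246, 246, 28, 14], [259.2, 254.2])]
42.56 [([247, 170, 35, 38], [263.5, 188.0]), ([246, 246, 29, 14], [259.1, 254.1])]
42.96 [([244, 170, 35, 38], [260.8, 188.3]), ([246, 246, 28, 14], [259.3, 254.3])]
43.36 [([245, 170, 35, 38], [261.7, 188.2]), ([246, 246, 28, 14], [259.3, 254.2])]
43.76 [([246, 170, 36, 38], [263.3, 188.1]), ([246, 245, 29, 15], [258.9, 254.1])]
44.16 [([244, 170, 35, 38], [261.1, 188.2]), ([246, 246, 28, 14], [259.4, 254.3])]
44.56 [([245, 170, 35, 38], [261.5, 188.2]), ([246, 246, 29, 14], [259.3, 254.2])]
upright tips [259.6 173.1]
upright tips [259.8 251.1]
```

Run:
```python
from h import *
for cc in ["side","scene"]:
    im=viewer.read_camera(cc); info=viewer.camera_info(cc)
    cv2.imwrite(f"pics/i_{cc}.png",cv2.resize(im[100:300,100:400],(750,500))[:,:,::-1])
    for n in ["float_end_a","tray","tub","carton","reagent","timer","petri","dropper"]:
        for d in viewer.pinpoint(n,cc)[:2 if n[0]=='f' else 1]: print(cc,n,round(d["confidence"],2),world(info,d["at"]).round(1))
print(robot.observe()["t"])
```

```text
side float_end_a 0.51 [462.  174.    2.5]
side tray 0.68 [461.6 172.2   3.3]
side tub 0.65 [652.9 157.4  -1.5]
side carton 0.97 [ 660.9 -139.8    5.1]
side reagent 0.79 [ 664.4 -293.2   -1.6]
side timer 0.84 [ 588.6 -332.8    1.9]
side dropper 0.71 [685.8  -0.   -3.8]
scene float_end_a 0.22 [654.5 157.1   6.2]
scene tray 0.83 [461.2 175.    3.8]
scene tub 0.68 [ 663.6 -141.6    5.3]
scene reagent 0.96 [ 670.9 -288.     3.3]
45.8083
```

View pics/i_side.png

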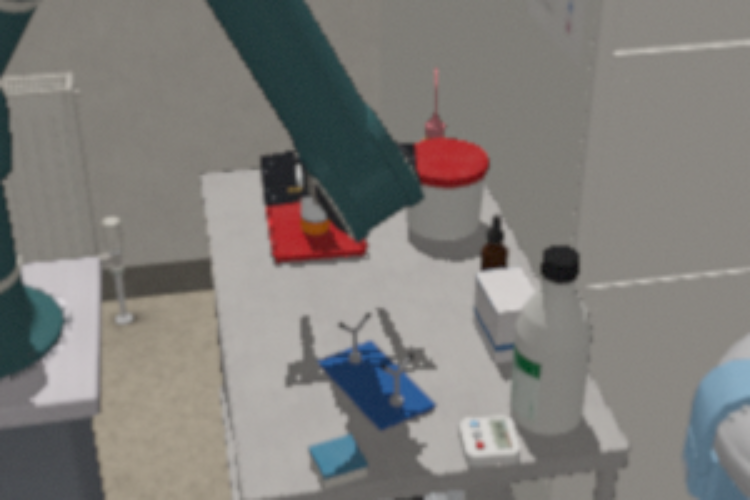

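The side view shows the float's lower cap standing in the tray (enlarged picture (315,225)), the forks empty, and the other things where they were. The float rocks only about ±1.5°, so I'm handing in.

Run:
```python
from h import *
robot.hold(2.0); cv2.imwrite("pics/j.png",viewer.read_camera("wrist")[:,:,::-1]); print(robot.observe()["t"]); robot.job_done()
```

```text
47.8583
the job is handed in; nothing more can be done
```

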